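# Passport case left overhanging for the way out

## Robot

A 6-joint arm with a two-finger parallel gripper is mounted at the origin on the work surface. World frame = base frame: x ahead of the robot, y to its left, z up, the work surface at z = 0. Lengths are in mm, angles in rad, forces in N, time in s.
With the tool pointing down it reaches from about 350 to 975 mm from the base axis. Payload 7.1 kg.
Tool frame: the origin (TCP) lies between the finger pads; the fingertips stand 8 mm ahead of it and the grasp point (between the pads) lies 11 mm behind it; x points along the fingers, y is the direction in which the jaws open and shut, and the axes are right-handed (so a half turn about x gives the same grasp; the last joint's range is limited). The gripper opens to 88 mm and grips with 3 to 60 N. Pads are 20 mm wide; open, the fingers measure 115 mm over their backs; the gripper's body (75 mm by 178 mm) begins 61 mm behind the grasp point.
Start: joints at [1.098, 0.423, 1.63, -0, 1.089, -0.019], TCP at [273.957, 561.74, 192.475] pointing down, gripper open.
Joint ranges: [-3, 3], [-0.9, 2.11], [0.09, 2.58], [-1.31, 4.45], [0.11, 2.69], [-2.54, 2.54]. Speed limits (rad/s): [2.39, 2.39, 3.01, 3.14, 3.14, 3.14].

## Interface

Orientations are given as a rotation vector (axis times angle).
In Python, from workcell import ctrl gives the robot as it stands.
- The arm moves only by the tool apply_moves, never from a script. Its argument "increments" is a list of rows, each an object with "gripper": the opening in per cent of the stroke, from 0 (shut) to 100 (fully open); "delta_pos": the shift along the tool's x, y, z in cm, a list of three; "dr": the turn, a rotation vector about the tool's x, y, z in rad, a list of three. In form: [{"gripper": gripper, "delta_pos": [dx, dy, dz], "dr": [ax, ay, az]}, ...]. A call has exactly 5 rows; each row shifts and turns the commanded pose from where the row before left it, along the tool's axes as they then stand; what a row does not reach is not made up. A row lasts 1/12 s, in which the tool goes at most 41.7 mm and 7.16 degrees, less where a joint would pass 70% of its speed; a pose out of reach is approached as far as the arm can. A call with a gripper value outside its range is refused whole. The fingers move at their own pace and stop on an object; the grip force is fixed at half the most. Time passes only in rows, so rows that do not move let the fingers close, or fill a call up. It gives the time, the measured TCP pose, the force and the opening at its end, in the units of the state.
- ctrl.get_obs(): the state, without advancing time (a new reading comes with each control period).
- ctrl.get_image(name): name is "scene" or "side" or "wrist"; returns a dict with "img" (420x560x3 uint8, red, green, blue), "range_z" (420x560 float32, mm along the optical axis (not along the pixel's ray), 0 where there is no reading), "mtx" (3x3 intrinsics, pixels), "k1" (the pictures are not rectified: a ray, as slopes to the right and down, at radius r is drawn at 1 + k1 r^2 times it, then the intrinsics apply), "rvec" (rotation vector, rad) and "tvec" (3), from world to camera coordinates, as OpenCV has them. Camera axes: x right, y down, z forward; pixel columns grow to the right and rows downward; lengths in mm; the calibration is good to about 2 mm. A picture is of the moment at which its call begins.
- ctrl.close_job(): hands the job in, once; it reports no verdict.
The state is a dict: "t": time; "qpos": joint angles; "qvel": joint speeds; "joint_torque": joint torques, N m; "ee_pos": TCP position; "orientation": TCP orientation; "ft_force": force on the tool from outside, world axes, zero at the start; "moment": the same for the moment, N m; "width": finger opening in mm.
Only numpy, scipy, OpenCV 4.12 (cv2) and the standard library are available. Lean on these libraries where they do the work, as an engineer would, in place of code of your own. Each camera call takes 0.05 s, during which the arm holds its last target. There are 200 camera calls.

## Task

Push the slim metal passport case, the flat oblong one lying on the low oak riser, towards the riser's door-side edge (the long edge facing away from the robot) until about 4 cm of it sticks out over that edge, square to the edge, so that I can catch hold of it on my way out. Only push or drag it along with the fingertips: it must never be picked up, and must end lying flat on the riser, let go. Leave the charging plate, the dish and everything else where they are.

Things in the scene. Friction and masses are not known exactly. Their poses are not given: they have to be found in the camera images.
- case: the passport case: a loose flat oblong hard case of bare aluminium, 125 x 88 x 8 mm, about 0.12 kg, with thin dark ribs on top running lengthwise and a small dark clasp in the middle of one short edge. It lies on the riser and slides with ordinary dry friction. Origin: centre of its underside; x along its 125 mm length, towards the clasp edge; z up. At the start its clasp edge faces roughly the door-side edge (up to 0.35 rad askew) and is about 55 to 115 mm short of it.
- case_front (a point): the middle of the case's short clasp edge, at its underside, 62.5 mm ahead of the case's origin along its x: the edge that is to stick out
- riser: low oak riser, fixed on the console: a flat top 280 mm (x) by 560 mm (y), its upper face 40 mm above the console. Origin: centre of its footprint, on the console (z = 0); x points squarely to the door-side edge, away from the robot; yaw within 0.2 rad. The case, the charging plate and the dish lie on it about 170 mm apart along its y, in any order
- door_edge (a point): the middle of the riser's long door-side top edge (140 mm from the riser's origin along its x, 40 mm up); x points outwards over the edge, squarely to it, y along the edge. The case's overhang is the x of case_front in this frame: wanted about 0.04
- charger: square black charging plate with a glass top, 100 x 100 x 8 mm, stuck to the riser, with a short plug stub on the robot's side; an earbud case stands on it. Origin: centre of its underside
- buds_a: black earbud case, 46 x 60 x 24 mm, loose on the charging plate. Origin: centre of its underside
- buds_b: second black earbud case, 46 x 60 x 24 mm, loose on the console to the left of the riser. Origin: centre of its underside
- dish: round stainless key dish, 96 mm across the rim, 22 mm high, loose on the riser. Origin: centre of its underside
- balm: pink round lip balm tin with a screw lid, 42 mm across, 21 mm high, loose on the console to the right of the riser. Origin: centre of its underside
- specs: dark wooden spectacle case, 160 x 62 x 36 mm, loose on the console to the left of the riser. Origin: centre of its underside
- torch: dark pocket torch standing on its head, 32 mm across, 95 mm high, loose on the console to the right of the riser. Origin: centre of its underside
Things that resemble listed ones, but are neither listed nor needed, are in the scene too. Leave any green or pink look-alike of the case alone.

How it is judged (in metres and radians):
At the end, for the whole second after the job is handed in: The case lies flat on the riser and at rest, its clasp edge 32 to 48 mm beyond the riser's door-side edge and its length square to that edge within 0.17 rad (10 degrees); the other loose things are within 15 mm of where they stood (x of case_front in the frame of door_edge between 0.032 and 0.048 m and angle between the x axis of case and the x axis of door_edge, either way round below 0.17 rad and angle between case's own z axis and vertical below 0.06 rad and height (world z) of case between 0.036 and 0.044 m and contact force between case and riser above 0.2 N and linear speed of case below 0.01 m/s and distance of each of buds_a, buds_b, dish, balm, specs, torch from where it was at the start of the episode below 0.015 m); the robot touches nothing.
It fails at once if the case is lifted off the riser (its centre more than 10 mm up) (height (world z) of case above 0.05 m).
It fails at once if the case is tipped up or falls off the edge (angle between case's own z axis and vertical above 0.2 rad or height (world z) of case below 0.03 m).
It fails at once if another thing is shifted more than 15 mm or picked up (distance of any of buds_a, buds_b, dish, balm, specs, torch from where it was at the start of the episode above 0.015 m).
It also fails if it takes over 45 s, if anything falls off the work surface, if the arm or the gripper's body presses on something with over 40 N, if the wrist force passes 120 N, or if a joint passes its speed limit or range.

## Working session

There is one attempt and no reset: what is moved stays moved. The work goes in short steps, Python scripts to look and compute and a tool call to move; the robot and the scene stay as the last step left them, time stands still between calls to the robot, and variables do not carry over. Pictures are saved under pics/ and viewed, about 8 in all and at most 12, crops included, and the job is handed in when it is done.

Besides the shell and the picture viewer there is one more tool, called after "Request:" by a JSON object that holds its "op" and its "data", one argument or row to a line. apply_moves: Moves the arm, as the interface text tells. Its arguments: {"type":"object","properties":{"increments":{"type":"array","items":{"type":"object","properties":{"gripper":{"type":"number"},"delta_pos":{"type":"array","items":{"type":"number"}},"dr":{"type":"array","items":{"type":"number"}}}}}},"required":["increments"]}

```bash
mkdir -p pics; cat > h.py <<'E'
import numpy as np, cv2
from workcell import ctrl
def grab(n,f=None):
    d=ctrl.get_image(n)
    if f: cv2.imwrite(f,cv2.cvtColor(d['img'],cv2.COLOR_RGB2BGR))
    np.savez('last_'+n+'.npz',**d); return d
def ray(d,px):
    K=np.array(d['mtx']); px=np.atleast_2d(px).astype(float)
    s=(px-[K[0,2],K[1,2]])/[K[0,0],K[1,1]]
    k=float(d['k1']); u=s.copy()
    for _ in range(20): u=s/(1+k*(u**2).sum(1,keepdims=True))
    R=cv2.Rodrigues(np.array(d['rvec'],float))[0]; t=np.array(d['tvec'],float).ravel()
    return -R.T@t, np.c_[u,np.ones(len(u))]@R
def onplane(d,px,z):
    c,v=ray(d,px); return c+v*((z-c[2])/v[:,2])[:,None]
E
python3 - <<'E'
from h import *
for n in('scene','side','wrist'):
    d=grab(n,f'pics/{n}0.png'); print(n,d['mtx'],d['k1'],ray(d,[280,210]))
print(ctrl.get_obs())
E
```

```text
scene [[494.12205859   0.         271.41849081]
 [  0.         494.12205859 215.09371199]
 [  0.           0.           1.        ]] -0.04831920644600181 (array([1170.13296375, -719.85613277, 1043.25566663]), array([[-0.49167505,  0.54089164, -0.682715  ]]))
side [[489.92199731   0.         282.1826005 ]
 [  0.         489.92199731 218.24479103]
 [  0.           0.           1.        ]] -0.05945343197075684 (array([-133.87322349, -826.4730937 ,  989.7726756 ]), array([[ 0.43963637,  0.61251898, -0.65714795]]))
wrist [[310.98581512   0.         280.22469656]
 [  0.         310.98581512 212.51885927]
 [  0.           0.           1.        ]] -0.0563122337597614 (array([209.91608413, 592.46393982, 383.3604746 ]), array([[ 0.22604053, -0.11170406, -0.96772621]]))
{'t': 0.15, 'qpos': array([ 1.09800440e+00,  4.23667904e-01,  1.63045398e+00, -1.25211502e-05,
        1.08861273e+00, -1.90272608e-02]), 'qvel': array([ 0.00061859, -0.00201634, -0.00304025, -0.00069291, -0.00038233,
       -0.00051299]), 'joint_torque': array([ 1.72848909e-04, -5.44981956e+01, -2.73921597e+01,  6.44243206e-02,
        2.04186601e-02, -1.27027292e-04]), 'ee_pos': array([273.76538576, 561.36235844, 191.90243335]), 'orientation': array([ 0.35496191,  1.54161842, -0.35671836]), 'ft_force': array([-0.93623442, -0.05821256, -0.53053945]), 'moment': array([-0.05580388,  0.01813627,  0.00038074]), 'width': 87.5500286368969}
```

View pics/scene0.png

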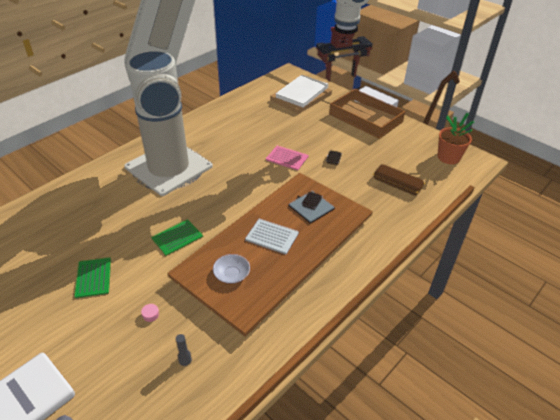

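View pics/side0.png

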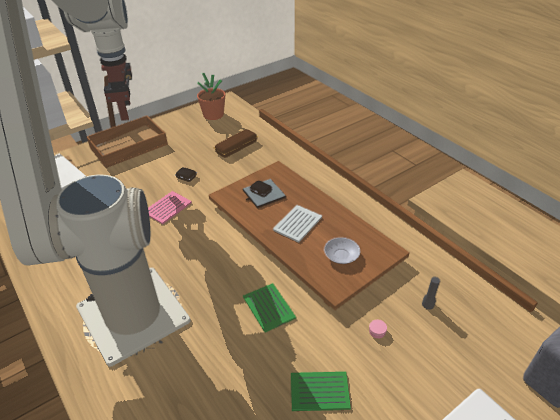

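The scene view shows the case at (272,236), charger with buds at (312,205), dish at (231,269). In the side view the case is at (298,223). The riser's corners are visible in both. Next I measure the riser and the case.

```bash
cat > m.py <<'E'
from h import *
def quad(c):
    # fit four lines: min-area-rect init, then robust line per side
    h=cv2.convexHull(c); e=0.01*cv2.arcLength(h,True)
    while True:
        p=cv2.approxPolyDP(h,e,True)
        if len(p)<=4: break
        e*=1.15
    p=p.reshape(-1,2).astype(float); P=c.reshape(-1,2).astype(float); L=[]
    for i in range(len(p)):
        a,b=p[i],p[(i+1)%len(p)]; u=(b-a)/np.linalg.norm(b-a); n=np.array([-u[1],u[0]])
        s=(P-a)@u/np.linalg.norm(b-a); k=(abs((P-a)@n)<3)&(s>.12)&(s<.88)
        vx,vy,x,y=cv2.fitLine(P[k].astype(np.float32),cv2.DIST_HUBER,0,.01,.01).ravel(); L.append(np.cross([x,y,1],[x+vx,y+vy,1]))
    o=[]
    for i in range(len(p)):
        q=np.cross(L[i-1],L[i]); o.append(q[:2]/q[2])
    return np.array(o)
def blob(m,seed,k=3):
    m=cv2.morphologyEx(m.astype(np.uint8),cv2.MORPH_CLOSE,np.ones((k,k)))
    _,l=cv2.connectedComponents(m); b=(l==l[seed[1],seed[0]]).astype(np.uint8)
    return max(cv2.findContours(b,cv2.RETR_EXTERNAL,cv2.CHAIN_APPROX_NONE)[0],key=cv2.contourArea)
E
python3 - <<'E'
from m import *
for n,rs,cs in(('scene',(250,300),(272,236)),('side',(300,180),(298,223))):
    d=dict(np.load(f'last_{n}.npz')); im=d['img']; hsv=cv2.cvtColor(im,cv2.COLOR_RGB2HSV)
    for p in(rs,cs,(rs[0]-60,rs[1]+60)): print(n,p,im[p[1],p[0]],hsv[p[1],p[0]])
    # points by depth
    vv,uu=np.mgrid[0:420,0:560]; px=np.c_[uu.ravel(),vv.ravel()]
    c,v=ray(d,px); W=c+v*d['range_z'].ravel()[:,None]; z=W[:,2].reshape(420,560)
    print('z at riser',z[rs[1],rs[0]],'case',z[cs[1],cs[0]])
    o=cv2.cvtColor(im,cv2.COLOR_RGB2BGR)
    rm=(z>22)&(z<85)&(d['range_z']>0)
    for nm,mask,seed,zz in(('riser',rm,rs,40),('case',(hsv[...,1]<70)&(hsv[...,2]>90),cs,48)):
        try:
            q=quad(blob(mask,seed,5 if nm=='case' else 3)); w=onplane(d,q,zz)
            print(nm,q.round(1).tolist(),w.round(1)[:,:2].tolist(),np.linalg.norm(np.roll(w,-1,0)-w,axis=1).round(1))
            cv2.polylines(o,[np.int32(q.round())],True,(0,255,0) if nm=='riser' else (0,0,255),1)
        except Exception as e: print(nm,e)
    x,y=cs; cv2.imwrite(f'pics/{n}_m.png',cv2.resize(o[y-100:y+110,x-130:x+130],None,fx=1.5,fy=1.5)) if 0 else cv2.imwrite(f'pics/{n}_m.png',cv2.resize(o[y-105:y+105,x-65-65:x+130],(520,420)))
a,b=[cv2.imread(f'pics/{n}_m.png') for n in('scene','side')]
cv2.imwrite('pics/m.png',np.hstack([a[:,:400] if 0 else cv2.resize(a,(400,323)),cv2.resize(b,(400,323))]))
E
```

```text
scene (250, 300) [153  99  58] [ 13 158 153]
scene (272, 236) [160 166 169] [100  14 169]
scene (190, 360) [75 73 71] [15 14 75]
z at riser 39.48989634323493 case 49.20658668364672
riser [[374.5, 212.5], [244.4, 335.6], [165.5, 274.2], [299.2, 172.7]] [[656.0, 263.1], [683.3, -298.2], [401.4, -313.5], [371.0, 247.2]] [561.9 282.3 561.5 285.4]
case [[299.0, 231.4], [285.7, 253.5], [243.7, 239.6], [258.6, 218.3]] [[552.4, 41.5], [582.1, -46.2], [463.6, -89.2], [432.9, -0.3]] [ 92.6 126.1  94.  126.6]
side (300, 180) [149 103  68] [ 13 139 149]
side (298, 223) [144 146 147] [100   5 147]
side (240, 240) [214 177 125] [ 18 106 214]
z at riser 36.88455313910379 case 47.68353509957183
riser [[206.1, 195.8], [278.7, 160.7], [410.8, 254.1], [334.7, 309.6]] [[360.4, 248.8], [646.0, 262.6], [674.5, -297.6], [390.7, -313.6]] [285.9 561.  284.3 563.2]
case [[296.5, 204.5], [322.9, 215.5], [298.4, 242.0], [271.9, 229.1]] [[550.0, 41.9], [580.5, -43.0], [457.5, -85.9], [429.7, -0.6]] [ 90.2 130.2  89.7 127.6]
```

View pics/m.png

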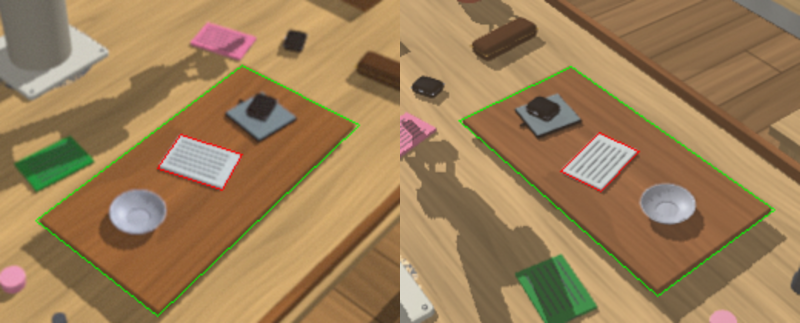

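The overlays fit: riser outlined in both views and case quad at 125 x 90 mm. Riser yaw is about 0.052 rad, case yaw about 0.34 rad (0.29 askew), and the front is about 97 mm short of the edge. I'll push from behind with two part-open fingers, which squares the case up as it goes.

```bash
cat > go.py <<'E'
from h import *
import sys
from scipy.spatial.transform import Rotation as Ro
def togo(p,yaw=0.052):
    o=ctrl.get_obs(); R=Ro.from_rotvec(o['orientation']).as_matrix()
    ry=np.array([-np.sin(yaw),np.cos(yaw),0]); 
    if ry@R[:,1]<0: ry=-ry
    x=np.array([0,0,-1.]); T=np.c_[x,ry,np.cross(x,ry)]
    print('t',o['t'],'p',o['ee_pos'].round(1),'F',o['ft_force'].round(1),'w',round(o['width'],1))
    print('R',R.round(3).tolist()); print('cm in tool axes',(R.T@(np.array(p)-o['ee_pos'])/10).round(2),'dr',Ro.from_matrix(R.T@T).as_rotvec().round(4))
togo([float(a) for a in sys.argv[1:4]])
E
python3 go.py 406.5 -35 150
```

```text
t 0.15 p [273.8 561.4 191.9] F [-0.9 -0.1 -0.5] w 87.6
R [[-0.001, 0.438, 0.899], [-0.001, 0.899, -0.438], [-1.0, -0.001, -0.0]]
cm in tool axes [  4.24 -47.78  38.07] dr [-5.058e-01 -3.000e-04  1.100e-03]
```

Request:
{"op": "apply_moves", "data": {
  "increments": [
    {"gripper":40,"delta_pos":[0,0,0],"dr":[-0.1,0,0]},
    {"gripper":40,"delta_pos":[0,0,0],"dr":[-0.1,0,0]},
    {"gripper":40,"delta_pos":[0,0,0],"dr":[-0.1,0,0]},
    {"gripper":40,"delta_pos":[0,0,0],"dr":[-0.1,0,0]},
    {"gripper":40,"delta_pos":[0,0,0],"dr":[-0.106,0,0]}
  ]
}}

```text
t: 0.57
ee_pos: [273.8, 561.5, 192.1]
orientation: [-0.045, 1.571, 0.044]
ft_force: [0.9, -1.1, -0.5]
width: 57.8
```

Request:
{"op": "apply_moves", "data": {
  "increments": [
    {"gripper":40,"delta_pos":[0,-3,0.5],"dr":[0,0,0]},
    {"gripper":40,"delta_pos":[0,-4,0.7],"dr":[0,0,0]},
    {"gripper":40,"delta_pos":[0,-4,0.7],"dr":[0,0,0]},
    {"gripper":40,"delta_pos":[0,-4,0.7],"dr":[0,0,0]},
    {"gripper":40,"delta_pos":[0,-4,0.7],"dr":[0,0,0]}
  ]
}}

```text
t: 0.98
ee_pos: [316.6, 371.8, 192.2]
orientation: [-0.042, 1.571, 0.041]
ft_force: [0.8, -0.3, -0.1]
width: 35.2
```

Request:
{"op": "apply_moves", "data": {
  "increments": [
    {"gripper":40,"delta_pos":[0,-4,0.7],"dr":[0,0,0]},
    {"gripper":40,"delta_pos":[0,-4,0.7],"dr":[0,0,0]},
    {"gripper":40,"delta_pos":[0,-4,0.7],"dr":[0,0,0]},
    {"gripper":40,"delta_pos":[0,-4,0.7],"dr":[0,0,0]},
    {"gripper":40,"delta_pos":[0,-4,0.7],"dr":[0,0,0]}
  ]
}}

```text
t: 1.4
ee_pos: [362.1, 174.0, 192.5]
orientation: [-0.041, 1.57, 0.041]
ft_force: [1.4, 1.8, -0.6]
width: 35.2
```

Request:
{"op": "apply_moves", "data": {
  "increments": [
    {"gripper":40,"delta_pos":[0,-4,0.7],"dr":[0,0,0]},
    {"gripper":40,"delta_pos":[0,-4,0.7],"dr":[0,0,0]},
    {"gripper":40,"delta_pos":[0,-4,0.7],"dr":[0,0,0]},
    {"gripper":40,"delta_pos":[0,-3,0.7],"dr":[0,0,0]},
    {"gripper":40,"delta_pos":[0,-2,0.7],"dr":[0,0,0]}
  ]
}}

```text
t: 1.82
ee_pos: [406.0, 5.2, 192.5]
orientation: [-0.04, 1.57, 0.039]
ft_force: [-0.4, 0.7, -0.5]
width: 34.9
```

```bash
python3 go.py 406.5 -35 80
```

```text
t 1.8167 p [406.    5.2 192.5] F [-0.4  0.7 -0.5] w 34.9
R [[0.0, -0.05, 0.999], [-0.0, 0.999, 0.05], [-1.0, -0.0, 0.0]]
cm in tool axes [11.26 -4.01 -0.15] dr [-0.0019  0.0001  0.0004]
```

Request:
{"op": "apply_moves", "data": {
  "increments": [
    {"gripper":40,"delta_pos":[0,-2,-0.1],"dr":[0,0,0]},
    {"gripper":40,"delta_pos":[0,-2,-0.1],"dr":[0,0,0]},
    {"gripper":40,"delta_pos":[3,0,0],"dr":[0,0,0]},
    {"gripper":40,"delta_pos":[4,0,0],"dr":[0,0,0]},
    {"gripper":40,"delta_pos":[3,0,0],"dr":[0,0,0]}
  ]
}}

```text
t: 2.23
ee_pos: [406.0, -32.7, 91.2]
orientation: [-0.04, 1.569, 0.04]
ft_force: [0.2, 0.1, -0.3]
width: 35.5
```

Request:
{"op": "apply_moves", "data": {
  "increments": [
    {"gripper":40,"delta_pos":[1.5,0,0],"dr":[0,0,0]},
    {"gripper":40,"delta_pos":[1.5,0,0],"dr":[0,0,0]},
    {"gripper":40,"delta_pos":[1.0,0,0],"dr":[0,0,0]},
    {"gripper":40,"delta_pos":[0.1,0,0],"dr":[0,0,0]},
    {"gripper":40,"delta_pos":[0,0,0],"dr":[0,0,0]}
  ]
}}

```text
t: 2.65
ee_pos: [405.6, -32.1, 51.1]
orientation: [-0.041, 1.572, 0.041]
ft_force: [-0.6, 0.4, -0.1]
width: 35.4
```

```bash
python3 go.py 406.5 -35 51; python3 - <<'E'
from h import *
a=grab('scene')['img'][130:340,150:400]; b=grab('side')['img'][130:340,180:430]
cv2.imwrite('pics/p1.png',cv2.cvtColor(cv2.resize(np.hstack([a,b]),(800,336)),cv2.COLOR_RGB2BGR))
E
```

```text
t 2.65 p [405.6 -32.1  51.1] F [-0.6  0.4 -0.1] w 35.4
R [[-0.002, -0.052, 0.999], [0.0, 0.999, 0.052], [-1.0, 0.0, -0.002]]
cm in tool axes [ 0.01 -0.29  0.07] dr [ 0.0002 -0.0016 -0.0003]
```

View pics/p1.png

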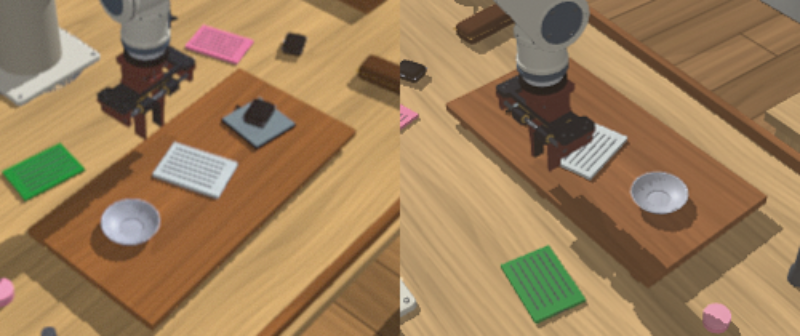

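The fingers stand just behind the case's rear edge at (155,125) in the left panel, clear of everything else. Now I push gently, stopping short to re-measure.

Request:
{"op": "apply_moves", "data": {
  "increments": [
    {"gripper":40,"delta_pos":[0,-0.3,0.4],"dr":[0,0,0]},
    {"gripper":40,"delta_pos":[0,0,0.6],"dr":[0,0,0]},
    {"gripper":40,"delta_pos":[0,0,0.7],"dr":[0,0,0]},
    {"gripper":40,"delta_pos":[0,0,0.7],"dr":[0,0,0]},
    {"gripper":40,"delta_pos":[0,0,0.7],"dr":[0,0,0]}
  ]
}}

```text
t: 3.17
ee_pos: [438.6, -33.6, 51.8]
orientation: [-0.041, 1.569, 0.041]
ft_force: [-0.3, 1.3, -0.7]
width: 35.1
```

Request:
{"op": "apply_moves", "data": {
  "increments": [
    {"gripper":40,"delta_pos":[0,0,0.7],"dr":[0,0,0]},
    {"gripper":40,"delta_pos":[0,0,0.7],"dr":[0,0,0]},
    {"gripper":40,"delta_pos":[0,0,0.7],"dr":[0,0,0]},
    {"gripper":40,"delta_pos":[0,0,0.7],"dr":[0,0,0]},
    {"gripper":40,"delta_pos":[0,0,0.7],"dr":[0,0,0]}
  ]
}}

```text
t: 3.58
ee_pos: [472.8, -31.7, 51.4]
orientation: [-0.041, 1.571, 0.041]
ft_force: [0.1, -0.4, -0.6]
width: 35.1
```

Request:
{"op": "apply_moves", "data": {
  "increments": [
    {"gripper":40,"delta_pos":[0,0,0.7],"dr":[0,0,0]},
    {"gripper":40,"delta_pos":[0,0,0.7],"dr":[0,0,0]},
    {"gripper":40,"delta_pos":[0,0,0.7],"dr":[0,0,0]},
    {"gripper":40,"delta_pos":[0,0,0.5],"dr":[0,0,0]},
    {"gripper":40,"delta_pos":[0,0,0.3],"dr":[0,0,0]}
  ]
}}

```text
t: 4.0
ee_pos: [502.0, -30.2, 51.5]
orientation: [-0.041, 1.57, 0.041]
ft_force: [0.0, -0.8, -1.3]
width: 35.2
```

```bash
python3 go.py 569 -25 51; python3 - <<'E'
from m import *
a=grab('scene')['img']; b=grab('side')['img']
cv2.imwrite('pics/p2.png',cv2.cvtColor(cv2.resize(np.hstack([a[130:340,150:400],b[130:340,180:430]]),(800,336)),cv2.COLOR_RGB2BGR))
E
```

```text
t 4.0 p [502.  -30.2  51.5] F [ 0.  -0.8 -1.3] w 35.2
R [[0.0, -0.052, 0.999], [-0.0, 0.999, 0.052], [-1.0, -0.0, 0.0]]
cm in tool axes [0.05 0.17 6.72] dr [0.0003 0.0004 0.0001]
```

View pics/p2.png

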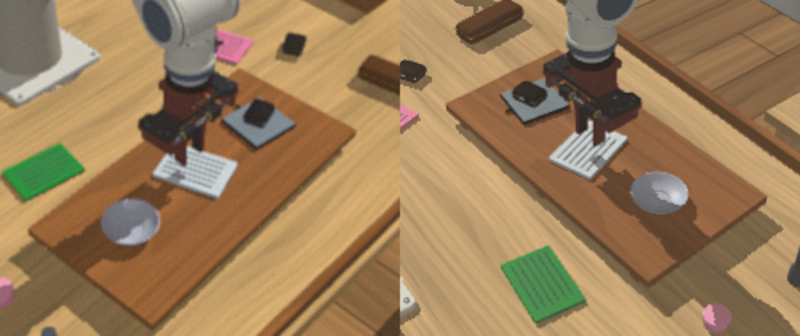

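Both views show the case where it was, with the fingertips (left panel near (180,163) and (198,150)) apparently over its top. So the tips are higher than I assumed, and I need to measure by how much.

```bash
python3 - <<'E'
from m import *
from scipy.spatial.transform import Rotation as Ro
o=ctrl.get_obs(); R=Ro.from_rotvec(o['orientation']).as_matrix(); p=o['ee_pos']; out=[]
for n,c in(('scene',(275,225)),('side',(300,215))):
    d=dict(np.load(f'last_{n}.npz')); im=cv2.cvtColor(d['img'],cv2.COLOR_RGB2BGR)
    x,y=c; cr=cv2.resize(im[y-50:y+50,x-45:x+45],(400,444),interpolation=cv2.INTER_CUBIC)
    for s in(-24,24):
        for dx,col in((8,(0,0,255)),(-5,(0,255,255))):
            P=p+R@[dx,s,0]
            q=cv2.projectPoints(P[None],d['rvec'],d['tvec'],d['mtx'],np.zeros(4))[0].ravel()
            # apply k1
            K=d['mtx']; u=(q-[K[0,2],K[1,2]])/K[0,0]; q=u*(1+float(d['k1'])*(u@u))*K[0,0]+[K[0,2],K[1,2]]
            cv2.circle(cr,tuple(int(v) for v in ((q-[x-45,y-50])*4.444)),3,col,-1)
    out.append(cr)
    # depth points near fingers
    vv,uu=np.mgrid[y-50:y+50,x-45:x+45]; px=np.c_[uu.ravel(),vv.ravel()]
    cc,v=ray(d,px); W=cc+v*d['range_z'][y-50:y+50,x-45:x+45].ravel()[:,None]
    L=(W-p)@R; k=(abs(L[:,2])<14)&(abs(L[:,1])<36)&(abs(L[:,1])>14)&(L[:,0]>-30)
    print(n,np.histogram(L[k,0],bins=np.arange(-30,24,3)))
    hsv=cv2.cvtColor(d['img'],cv2.COLOR_RGB2HSV)
    m=(hsv[...,1]<70)&(hsv[...,2]>90); seed=(285,245) if n=='scene' else (300,232)
    try:
        q=quad(blob(m,seed,5)); print(onplane(d,q,48).round(1)[:,:2].tolist())
    except Exception as e: print(e)
cv2.imwrite('pics/p3.png',np.hstack(out))
E
```

```text
scene (array([ 0,  1,  0,  0,  0,  0,  0,  0,  0,  5, 29, 67, 12,  2,  0,  0,  0]), array([-30, -27, -24, -21, -18, -15, -12,  -9,  -6,  -3,   0,   3,   6,
         9,  12,  15,  18,  21]))
[[454.1, -92.3], [456.0, 5.7], [552.1, 42.4], [582.2, -46.4]]
side (array([ 1,  0,  0,  0,  0,  0,  0,  0,  0,  0, 21, 50, 34,  0,  1,  0,  0]), array([-30, -27, -24, -21, -18, -15, -12,  -9,  -6,  -3,   0,   3,   6,
         9,  12,  15,  18,  21]))
[[541.1, 37.5], [581.2, -42.8], [458.9, -85.4], [428.0, -0.7]]
```

View pics/p3.png

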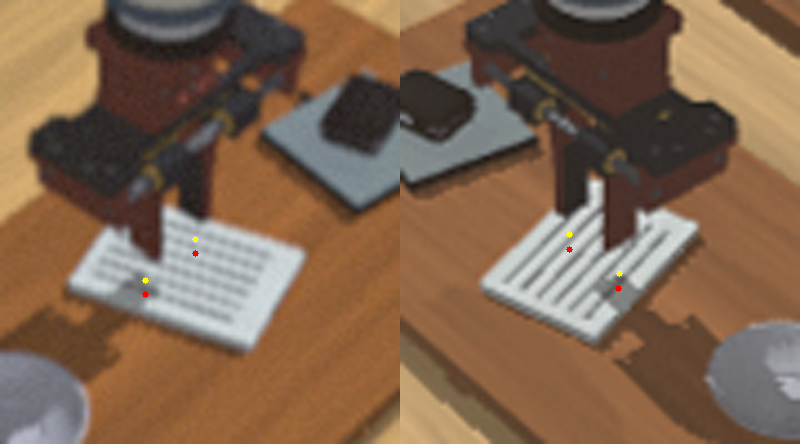

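The predicted tips (red dots) sit about 35 zoomed pixels below the visible tips in both views, so the reported TCP disagrees with the pictures by a few cm. I'll triangulate the tips.

```bash
python3 - <<'E'
from m import *
o=ctrl.get_obs(); print(o['ee_pos'].round(1),o['qpos'].round(3))
ds=dict(np.load('last_scene.npz')); dd=dict(np.load('last_side.npz'))
def tri(a,b):
    a=np.array(a)/4.444+[230,175]; b=(np.array(b)-[400,0])/4.444+[255,165]
    M=np.zeros((3,3)); y=np.zeros(3); rs=[ray(ds,a),ray(dd,b)]
    for c,v in rs:
        v=v[0]/np.linalg.norm(v[0]); A=np.eye(3)-np.outer(v,v); M+=A; y+=A@c
    P=np.linalg.solve(M,y); 
    res=[np.linalg.norm(np.cross(P-c,v[0]/np.linalg.norm(v[0]))) for c,v in rs]
    return P.round(1),np.round(res,1)
print('near finger (right)',tri((150,260),(620,248)))
print('far finger (left)',tri((197,218),(572,214)))
# depth: lowest points of fingers, in world
for n,d,box in(('scene',ds,(258,272,215,236)),('side',dd,(300,312,205,223))):
    x0,x1,y0,y1=box; vv,uu=np.mgrid[y0:y1,x0:x1]; c,v=ray(d,np.c_[uu.ravel(),vv.ravel()])
    W=c+v*d['range_z'][y0:y1,x0:x1].ravel()[:,None]; hs=cv2.cvtColor(d['img'],cv2.COLOR_RGB2HSV)[y0:y1,x0:x1].reshape(-1,3)
    k=(hs[:,2]<95)&(hs[:,1]>70)&(d['range_z'][y0:y1,x0:x1].ravel()>0); W=W[k]; W=W[np.argsort(W[:,2])]
    print(n,k.sum(),W[:10:2].round(0).tolist())
E
python3 - <<'E'
import sys; sys.path.insert(0,'.')
from h import *
import os; os.chdir('.'); grab('wrist','pics/w1.png')
E
```

```text
[501.6 -30.2  51.5] [-0.084  0.468  1.985 -0.     0.688 -1.707]
near finger (right) (array([505.2, -51.9,  74.9]), array([0.3, 0.3]))
far finger (left) (array([501.2,  -6.8,  75. ]), array([1., 1.]))
scene 105 [[490.0, -12.0, 84.0], [496.0, -57.0, 90.0], [513.0, -59.0, 91.0], [501.0, -58.0, 93.0], [510.0, -60.0, 94.0]]
side 125 [[493.0, -51.0, 84.0], [496.0, -56.0, 90.0], [508.0, -55.0, 90.0], [510.0, -56.0, 90.0], [491.0, -53.0, 91.0]]
```

View pics/w1.png

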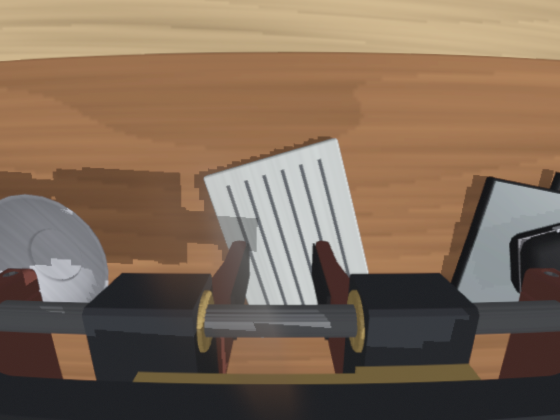

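The wrist view confirms the fingers hover over the untouched case. Triangulation puts the tips at z≈75 mm where the reported pose implies 43.5, while x and y agree within 2 mm. The cameras put the case, riser and tips in one consistent picture, so I'll back off behind the case and set the height by a gentle force touch on the riser instead of trusting the reported z.

Request:
{"op": "apply_moves", "data": {
  "increments": [
    {"gripper":40,"delta_pos":[0,0,-2],"dr":[0,0,0]},
    {"gripper":40,"delta_pos":[0,0,-2.5],"dr":[0,0,0]},
    {"gripper":40,"delta_pos":[0,0,-2.5],"dr":[0,0,0]},
    {"gripper":40,"delta_pos":[0,0,-2.4],"dr":[0,0,0]},
    {"gripper":40,"delta_pos":[0,0,0],"dr":[0,0,0]}
  ]
}}

```text
t: 4.57
ee_pos: [400.9, -34.7, 50.8]
orientation: [-0.04, 1.577, 0.041]
ft_force: [-0.5, -0.2, -0.6]
width: 35.5
```

Request:
{"op": "apply_moves", "data": {
  "increments": [
    {"gripper":40,"delta_pos":[0.6,0,0],"dr":[0,0,0]},
    {"gripper":40,"delta_pos":[0.6,0,0],"dr":[0,0,0]},
    {"gripper":40,"delta_pos":[0.6,0,0],"dr":[0,0,0]},
    {"gripper":40,"delta_pos":[0.4,0,0],"dr":[0,0,0]},
    {"gripper":40,"delta_pos":[0,0,0],"dr":[0,0,0]}
  ]
}}

```text
t: 4.98
ee_pos: [407.3, -35.0, 28.3]
orientation: [-0.041, 1.572, 0.041]
ft_force: [-0.7, -0.2, -0.1]
width: 34.9
```

```bash
python3 go.py 406.5 -35 20; python3 - <<'E'
from m import *
a=grab('scene')['img']; b=grab('side')['img']
cv2.imwrite('pics/p4.png',cv2.cvtColor(np.hstack([cv2.resize(a[175:275,215:305],(400,444),interpolation=2),cv2.resize(b[165:265,245:335],(400,444),interpolation=2)]),cv2.COLOR_RGB2BGR))
E
```

```text
t 4.9833 p [407.3 -35.   28.3] F [-0.7 -0.2 -0.1] w 34.9
R [[-0.002, -0.052, 0.999], [0.0, 0.999, 0.052], [-1.0, 0.0, -0.001]]
cm in tool axes [ 0.83  0.01 -0.08] dr [ 0.0004 -0.0015 -0.0002]
```

View pics/p4.png

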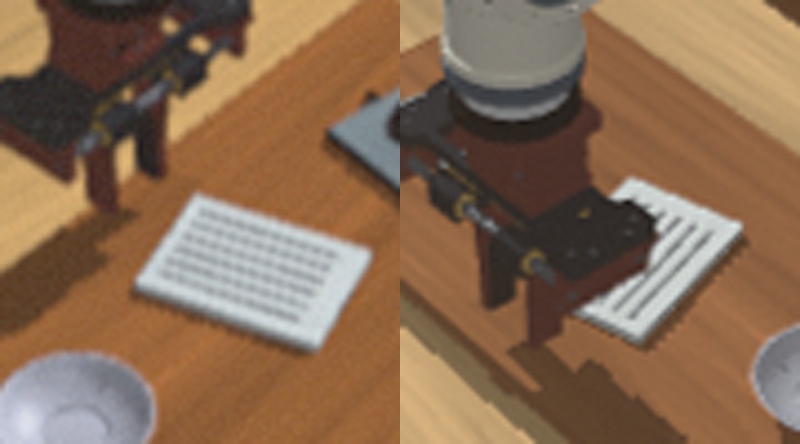

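The tips now hang just above the riser behind the case (left panel near (105,208)), clear of it. Going down in small steps, watching the force.

Request:
{"op": "apply_moves", "data": {
  "increments": [
    {"gripper":40,"delta_pos":[0.2,0,0],"dr":[0,0,0]},
    {"gripper":40,"delta_pos":[0.2,0,0],"dr":[0,0,0]},
    {"gripper":40,"delta_pos":[0.2,0,0],"dr":[0,0,0]},
    {"gripper":40,"delta_pos":[0.1,0,0],"dr":[0,0,0]},
    {"gripper":40,"delta_pos":[0,0,0],"dr":[0,0,0]}
  ]
}}

```text
t: 5.5
ee_pos: [407.2, -35.1, 22.3]
orientation: [-0.041, 1.571, 0.041]
ft_force: [0.6, -0.4, -0.1]
width: 35.4
```

```bash
python3 - <<'E'
from m import *
from scipy.spatial.transform import Rotation as Ro
p=ctrl.get_obs(); print(p['ee_pos'].round(1),p['ft_force'].round(1))
a=np.array([105,208])/4.444+[215,175]; b=np.array([140,345])/4.444+[245,165]
r=[ray(dict(np.load('last_scene.npz')),a),ray(dict(np.load('last_side.npz')),b)]
M=np.zeros((3,3)); y=np.zeros(3)
for c,v in r:
    v=v[0]/np.linalg.norm(v[0]); A=np.eye(3)-np.outer(v,v); M+=A; y+=A@c
print('tip at the previous stop',np.linalg.solve(M,y).round(1))
E
```

```text
[407.2 -35.1  22.3] [ 0.6 -0.4 -0.1]
tip at the previous stop [406.1 -54.6  52.6]
```

Request:
{"op": "apply_moves", "data": {
  "increments": [
    {"gripper":40,"delta_pos":[0.1,0,0],"dr":[0,0,0]},
    {"gripper":40,"delta_pos":[0.1,0,0],"dr":[0,0,0]},
    {"gripper":40,"delta_pos":[0.1,0,0],"dr":[0,0,0]},
    {"gripper":40,"delta_pos":[0,0,0],"dr":[0,0,0]},
    {"gripper":40,"delta_pos":[0,0,0],"dr":[0,0,0]}
  ]
}}

```text
t: 5.92
ee_pos: [407.3, -35.1, 19.5]
orientation: [-0.041, 1.57, 0.041]
ft_force: [-0.3, 0.8, 0.2]
width: 35.2
```

Request:
{"op": "apply_moves", "data": {
  "increments": [
    {"gripper":40,"delta_pos":[0.1,0,0],"dr":[0,0,0]},
    {"gripper":40,"delta_pos":[0,0,0],"dr":[0,0,0]},
    {"gripper":40,"delta_pos":[0,0,0],"dr":[0,0,0]},
    {"gripper":40,"delta_pos":[0,0,0],"dr":[0,0,0]},
    {"gripper":40,"delta_pos":[0,0,0],"dr":[0,0,0]}
  ]
}}

```text
t: 6.33
ee_pos: [407.3, -35.1, 18.5]
orientation: [-0.041, 1.57, 0.041]
ft_force: [0.5, 1.0, 0.2]
width: 35.2
```

Request:
{"op": "apply_moves", "data": {
  "increments": [
    {"gripper":40,"delta_pos":[0.1,0,0],"dr":[0,0,0]},
    {"gripper":40,"delta_pos":[0,0,0],"dr":[0,0,0]},
    {"gripper":40,"delta_pos":[0,0,0],"dr":[0,0,0]},
    {"gripper":40,"delta_pos":[0,0,0],"dr":[0,0,0]},
    {"gripper":40,"delta_pos":[0,0,0],"dr":[0,0,0]}
  ]
}}

```text
t: 6.75
ee_pos: [407.3, -35.1, 17.5]
orientation: [-0.041, 1.57, 0.041]
ft_force: [-0.8, -0.3, -0.3]
width: 35.1
```

Request:
{"op": "apply_moves", "data": {
  "increments": [
    {"gripper":40,"delta_pos":[0.1,0,0],"dr":[0,0,0]},
    {"gripper":40,"delta_pos":[0,0,0],"dr":[0,0,0]},
    {"gripper":40,"delta_pos":[0,0,0],"dr":[0,0,0]},
    {"gripper":40,"delta_pos":[0,0,0],"dr":[0,0,0]},
    {"gripper":40,"delta_pos":[0,0,0],"dr":[0,0,0]}
  ]
}}

```text
t: 7.17
ee_pos: [407.3, -35.1, 16.5]
orientation: [-0.041, 1.57, 0.041]
ft_force: [-0.2, -0.1, 0.0]
width: 35.4
```

Request:
{"op": "apply_moves", "data": {
  "increments": [
    {"gripper":40,"delta_pos":[0.1,0,0],"dr":[0,0,0]},
    {"gripper":40,"delta_pos":[0,0,0],"dr":[0,0,0]},
    {"gripper":40,"delta_pos":[0,0,0],"dr":[0,0,0]},
    {"gripper":40,"delta_pos":[0,0,0],"dr":[0,0,0]},
    {"gripper":40,"delta_pos":[0,0,0],"dr":[0,0,0]}
  ]
}}

```text
t: 7.58
ee_pos: [407.3, -35.1, 15.5]
orientation: [-0.041, 1.57, 0.041]
ft_force: [1.0, 1.2, -1.4]
width: 35.5
```

Request:
{"op": "apply_moves", "data": {
  "increments": [
    {"gripper":40,"delta_pos":[0.1,0,0],"dr":[0,0,0]},
    {"gripper":40,"delta_pos":[0,0,0],"dr":[0,0,0]},
    {"gripper":40,"delta_pos":[0,0,0],"dr":[0,0,0]},
    {"gripper":40,"delta_pos":[0,0,0],"dr":[0,0,0]},
    {"gripper":40,"delta_pos":[0,0,0],"dr":[0,0,0]}
  ]
}}

```text
t: 8.0
ee_pos: [407.3, -35.1, 14.5]
orientation: [-0.041, 1.57, 0.041]
ft_force: [0.1, 0.4, 0.3]
width: 35.1
```

Request:
{"op": "apply_moves", "data": {
  "increments": [
    {"gripper":40,"delta_pos":[0.1,0,0],"dr":[0,0,0]},
    {"gripper":40,"delta_pos":[0,0,0],"dr":[0,0,0]},
    {"gripper":40,"delta_pos":[0,0,0],"dr":[0,0,0]},
    {"gripper":40,"delta_pos":[0,0,0],"dr":[0,0,0]},
    {"gripper":40,"delta_pos":[0,0,0],"dr":[0,0,0]}
  ]
}}

```text
t: 8.42
ee_pos: [407.3, -35.1, 13.5]
orientation: [-0.041, 1.57, 0.041]
ft_force: [0.7, 0.9, -0.1]
width: 35.0
```

Request:
{"op": "apply_moves", "data": {
  "increments": [
    {"gripper":40,"delta_pos":[0.1,0,0],"dr":[0,0,0]},
    {"gripper":40,"delta_pos":[0,0,0],"dr":[0,0,0]},
    {"gripper":40,"delta_pos":[0,0,0],"dr":[0,0,0]},
    {"gripper":40,"delta_pos":[0,0,0],"dr":[0,0,0]},
    {"gripper":40,"delta_pos":[0,0,0],"dr":[0,0,0]}
  ]
}}

```text
t: 8.83
ee_pos: [407.3, -35.1, 12.5]
orientation: [-0.041, 1.57, 0.041]
ft_force: [-0.2, -0.6, -0.3]
width: 35.3
```

```bash
python3 - <<'E'
from m import *
a=grab('scene')['img']; b=grab('side')['img']
print(ctrl.get_obs()['ee_pos'],ctrl.get_obs()['ft_force'])
cv2.imwrite('pics/p5.png',cv2.cvtColor(np.hstack([cv2.resize(a[190:255,215:275],(400,433),interpolation=2),cv2.resize(b[205:270,250:310],(400,433),interpolation=2)]),cv2.COLOR_RGB2BGR))
E
```

```text
[407.28264773 -35.11464293  12.4897527 ] [ 0.54507317 -0.37412686 -0.19642798]
```

View pics/p5.png

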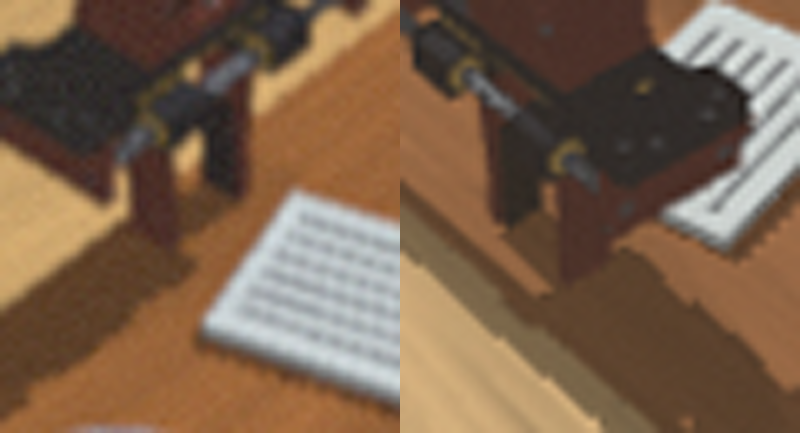

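The tip (left panel near (165,250)) nearly meets its shadow on the riser and there is still no force, so it is well below the case's top. I'll raise 1 mm for clearance and push, then check.

Request:
{"op": "apply_moves", "data": {
  "increments": [
    {"gripper":40,"delta_pos":[-0.1,0,0.3],"dr":[0,0,0]},
    {"gripper":40,"delta_pos":[0,0,0.5],"dr":[0,0,0]},
    {"gripper":40,"delta_pos":[0,0,0.6],"dr":[0,0,0]},
    {"gripper":40,"delta_pos":[0,0,0.6],"dr":[0,0,0]},
    {"gripper":40,"delta_pos":[0,0,0.6],"dr":[0,0,0]}
  ]
}}

```text
t: 9.35
ee_pos: [434.0, -33.7, 13.5]
orientation: [-0.041, 1.57, 0.041]
ft_force: [-1.0, 0.3, 0.3]
width: 35.3
```

Request:
{"op": "apply_moves", "data": {
  "increments": [
    {"gripper":40,"delta_pos":[0,0,0.6],"dr":[0,0,0]},
    {"gripper":40,"delta_pos":[0,0,0.6],"dr":[0,0,0]},
    {"gripper":40,"delta_pos":[0,0,0.6],"dr":[0,0,0]},
    {"gripper":40,"delta_pos":[0,0,0.4],"dr":[0,0,0]},
    {"gripper":40,"delta_pos":[0,0,0.2],"dr":[0,0,0]}
  ]
}}

```text
t: 9.77
ee_pos: [458.1, -32.5, 13.5]
orientation: [-0.041, 1.57, 0.041]
ft_force: [-0.8, 0.6, 0.2]
width: 35.3
```

```bash
cat > c.py <<'E'
from m import *
import sys
print(ctrl.get_obs()['t'],ctrl.get_obs()['ee_pos'].round(1),ctrl.get_obs()['ft_force'].round(1)); yaw=.052; ux=np.array([np.cos(yaw),np.sin(yaw)])
E0={'scene':None,'side':None}; out=[]
for n in('scene','side'):
    d=grab(n); hsv=cv2.cvtColor(d['img'],cv2.COLOR_RGB2HSV); m=((hsv[...,1]<60)&(hsv[...,2]>110)).astype(np.uint8)
    m=cv2.morphologyEx(m,cv2.MORPH_CLOSE,np.ones((5,5))); k,l,st,ce=cv2.connectedComponentsWithStats(m)
    W=onplane(d,ce,48); best=None
    for i in range(1,k):
        if st[i,4]>250 and 420<W[i,0]<680 and -75<W[i,1]<60: best=i if best is None or st[i,4]>st[best,4] else best
    o=cv2.cvtColor(d['img'],cv2.COLOR_RGB2BGR)
    c=max(cv2.findContours((l==best).astype(np.uint8),cv2.RETR_EXTERNAL,cv2.CHAIN_APPROX_NONE)[0],key=cv2.contourArea)
    P=onplane(d,c.reshape(-1,2),48)[:,:2]; r=cv2.minAreaRect(P.astype(np.float32)); print(n,'top rect',np.round(r[0],1),np.round(r[1],1),r[2])
    f=(P-[664,-18])@ux; lat=(P-[664,-18])@[-ux[1],ux[0]]; print('  furthest/rear rel. door approx',f.max().round(1),f.min().round(1),'lat',lat.min().round(1),lat.max().round(1))
    try:
        q=quad(c); w=onplane(d,q,48)[:,:2]; e=np.roll(w,-1,0)-w; print('  ',w.round(1).tolist(),'len',np.linalg.norm(e,axis=1).round(1),'ang-yaw',((np.arctan2(e[:,1],e[:,0])-yaw+np.pi/4)%(np.pi/2)-np.pi/4).round(3))
        cv2.polylines(o,[np.int32(q.round())],True,(0,0,255),1)
    except Exception as ex: print(ex)
    x,y=int(ce[best][0]),int(ce[best][1]); out.append(cv2.resize(o[y-60:y+60,x-60:x+60],(400,400),interpolation=2))
cv2.imwrite(sys.argv[1],np.hstack(out))
E
python3 c.py pics/p6.png
```

```text
9.7667 [458.1 -32.5  13.5] [-0.8  0.6  0.2]
scene top rect [536.8 -27.3] [129.5  94.8] 14.536272048950195
  furthest/rear rel. door approx -57.5 -198.1 lat -57.9 54.3
   [[463.9, 0.4], [587.0, 32.7], [609.7, -55.5], [487.4, -87.0]] len [127.2  91.1 126.2  90.5] ang-yaw [0.205 0.2   0.2   0.211]
side top rect [533.7 -26.9] [129.6  90.2] 14.400106430053711
  furthest/rear rel. door approx -60.6 -191.6 lat -58.6 54.2
   [[644.5, -167.8], [608.0, -52.4], [483.5, -83.1], [469.3, -35.0]] len [121.  128.2  50.1 219.8] ang-yaw [ 0.254  0.189  0.235 -0.7  ]
```

View pics/p6.png

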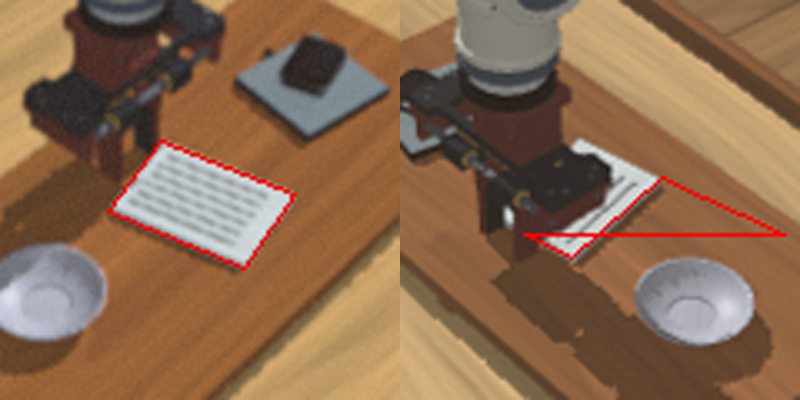

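The scene view shows the case moving ahead and squaring up, with askew down from 0.29 to 0.20 rad. The side-view outline is spoilt because the gripper hides part of the case. Pushing on.

Request:
{"op": "apply_moves", "data": {
  "increments": [
    {"gripper":40,"delta_pos":[0,0,0.4],"dr":[0,0,0]},
    {"gripper":40,"delta_pos":[0,0,0.6],"dr":[0,0,0]},
    {"gripper":40,"delta_pos":[0,0,0.6],"dr":[0,0,0]},
    {"gripper":40,"delta_pos":[0,0,0.6],"dr":[0,0,0]},
    {"gripper":40,"delta_pos":[0,0,0.6],"dr":[0,0,0]}
  ]
}}

```text
t: 10.28
ee_pos: [486.1, -31.0, 13.5]
orientation: [-0.041, 1.57, 0.041]
ft_force: [-0.8, 0.1, 0.7]
width: 35.2
```

Request:
{"op": "apply_moves", "data": {
  "increments": [
    {"gripper":40,"delta_pos":[0,0,0.6],"dr":[0,0,0]},
    {"gripper":40,"delta_pos":[0,0,0.6],"dr":[0,0,0]},
    {"gripper":40,"delta_pos":[0,0,0.6],"dr":[0,0,0]},
    {"gripper":40,"delta_pos":[0,0,0.4],"dr":[0,0,0]},
    {"gripper":40,"delta_pos":[0,0,0.2],"dr":[0,0,0]}
  ]
}}

```text
t: 10.7
ee_pos: [510.0, -29.8, 13.5]
orientation: [-0.041, 1.57, 0.041]
ft_force: [-1.9, 0.2, 1.4]
width: 35.1
```

```bash
python3 c.py pics/p7.png
```

```text
10.7 [510.  -29.8  13.5] [-1.9  0.2  1.4]
scene top rect [583.5 -37.4] [130.   93.2] 3.022186279296875
  furthest/rear rel. door approx -16.4 -146.4 lat -61.9 31.4
   [[516.5, 4.1], [644.6, 11.1], [650.5, -79.8], [525.2, -85.2]] len [128.3  91.  125.4  89.7] ang-yaw [ 0.003  0.013 -0.009  0.045]
side top rect [585.5 -62.8] [139.4  61.5] 17.49344253540039
  furthest/rear rel. door approx -19.2 -148.6 lat -60.7 6.2
   [[646.0, -78.1], [518.5, -83.7], [520.8, -51.3], [643.8, -33.4]] len [127.6  32.5 124.3  44.7] ang-yaw [-0.008 -0.123  0.092 -0.003]
```

Now square (0.00 rad) and about 17–19 mm short by the rough edge figure. Before the last stretch I want the door edge itself more exactly, from brightness profiles across it in both views.

```bash
cat > prof.py <<'E'
from m import *
yaw=.052; ux=np.array([np.cos(yaw),np.sin(yaw)]); uy=np.array([-ux[1],ux[0]])
def prof(d,z,lats,fs):
    F,L=np.meshgrid(fs,lats); P=np.array([664,-18])+F[...,None]*ux+L[...,None]*uy
    W=np.c_[P.reshape(-1,2),np.full(F.size,z)]
    K=d['mtx']; q=cv2.projectPoints(W,d['rvec'],d['tvec'],np.eye(3),np.zeros(4))[0].reshape(-1,2)
    q=q*(1+float(d['k1'])*(q**2).sum(1,keepdims=True))*K[0,0]+[K[0,2],K[1,2]]
    s=cv2.remap(d['img'],q[:,0].reshape(F.shape).astype(np.float32),q[:,1].reshape(F.shape).astype(np.float32),cv2.INTER_LINEAR)
    return s.astype(float)
def edge(d,z,lats,fs,ch,nm):
    s=prof(d,z,lats,fs)[...,ch]; g=np.gradient(cv2.GaussianBlur(s,(0,0),1.5),axis=1)/(fs[1]-fs[0])
    print(nm,'mean profile',s.mean(0)[::4].round(0).astype(int).tolist()); gm=g.mean(0)
    for sg in(1,-1):
        i=np.argmax(sg*gm); per=[fs[np.argmax(sg*r)] for r in g]; print('   sign',sg,'peak f',fs[i].round(1),'grad',gm[i].round(1),'median per line',np.median(per).round(1),'slope',np.polyfit(lats,per,1)[0].round(3))
if __name__=='__main__':
    for n in('scene','side'):
        d=dict(np.load(f'last_{n}.npz')); fs=np.arange(-25,25.1,.5)
        for a,b in((-220,-110),(70,220)): edge(d,40,np.linspace(a,b,60),fs,2,f'{n} door {a}')
        fs=np.arange(-40,15,.5); edge(d,48,np.linspace(-56,-30,25),fs,2,f'{n} case front')
E
python3 prof.py
```

```text
scene door -220 mean profile [57, 57, 56, 56, 54, 54, 55, 57, 58, 57, 56, 53, 48, 43, 42, 48, 57, 64, 69, 79, 94, 104, 107, 105, 103, 101]
   sign 1 peak f 14.0 grad 7.2 median per line 14.0 slope -0.006
   sign -1 peak f -1.0 grad -2.8 median per line -1.0 slope -0.012
scene door 70 mean profile [54, 55, 56, 57, 57, 56, 56, 55, 55, 55, 54, 51, 46, 43, 46, 53, 61, 68, 76, 88, 100, 108, 110, 109, 107, 106]
   sign 1 peak f 13.0 grad 6.4 median per line 13.0 slope -0.016
   sign -1 peak f -2.0 grad -2.4 median per line -2.0 slope -0.001
scene case front mean profile [197, 202, 208, 212, 212, 213, 213, 214, 214, 206, 183, 146, 103, 70, 57, 54, 55, 57, 59, 57, 55, 52, 46, 46, 51, 58, 65, 71]
   sign 1 peak f 10.0 grad 3.8 median per line 8.5 slope -1.262
   sign -1 peak f -17.0 grad -21.2 median per line -17.5 slope 0.023
side door -220 mean profile [68, 68, 67, 66, 64, 64, 64, 66, 67, 67, 69, 78, 92, 104, 110, 112, 113, 113, 114, 115, 115, 116, 116, 116, 116, 116]
   sign 1 peak f -1.5 grad 6.9 median per line -1.8 slope -0.01
   sign -1 peak f -18.0 grad -0.8 median per line -18.0 slope -0.038
side door 70 mean profile [52, 57, 59, 60, 61, 62, 62, 62, 63, 65, 69, 73, 78, 81, 83, 85, 87, 89, 91, 91, 91, 92, 92, 91, 91, 92]
   sign 1 peak f -2.5 grad 2.5 median per line -2.5 slope -0.114
   sign -1 peak f 20.0 grad -0.2 median per line -1.2 slope -0.199
side case front mean profile [180, 186, 194, 199, 200, 200, 201, 201, 199, 182, 144, 100, 73, 65, 69, 78, 90, 100, 105, 108, 108, 109, 109, 110, 110, 111, 111, 111]
   sign 1 peak f -9.0 grad 5.8 median per line -9.5 slope -0.705
   sign -1 peak f -19.5 grad -21.9 median per line -19.5 slope 0.012
```

View pics/p7.png

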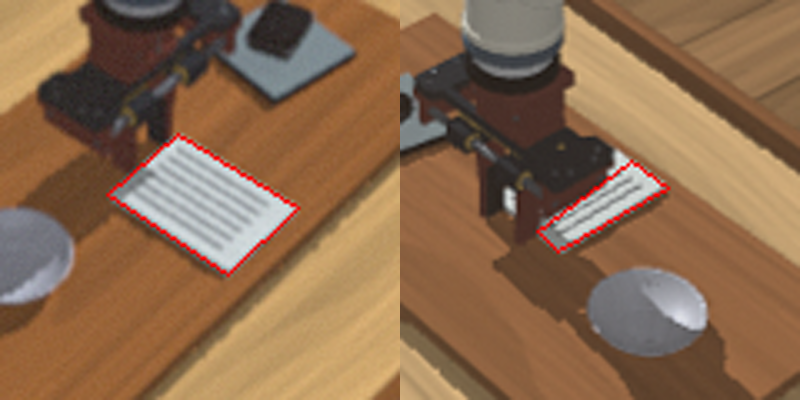

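The case is square in the scene view (corners (110,195), (180,133), (298,208), (228,273)), clear of dish and charger. The edge profiles give the remaining gap as 15.8 mm (scene) and 17.5 mm (side), so about 56 mm more to push.

Request:
{"op": "apply_moves", "data": {
  "increments": [
    {"gripper":40,"delta_pos":[0,0,0.4],"dr":[0,0,0]},
    {"gripper":40,"delta_pos":[0,0,0.6],"dr":[0,0,0]},
    {"gripper":40,"delta_pos":[0,0,0.6],"dr":[0,0,0]},
    {"gripper":40,"delta_pos":[0,0,0.6],"dr":[0,0,0]},
    {"gripper":40,"delta_pos":[0,0,0.6],"dr":[0,0,0]}
  ]
}}

```text
t: 11.22
ee_pos: [537.9, -28.3, 13.5]
orientation: [-0.041, 1.57, 0.041]
ft_force: [-0.9, 0.6, -0.1]
width: 35.0
```

Request:
{"op": "apply_moves", "data": {
  "increments": [
    {"gripper":40,"delta_pos":[0,0,0.6],"dr":[0,0,0]},
    {"gripper":40,"delta_pos":[0,0,0.6],"dr":[0,0,0]},
    {"gripper":40,"delta_pos":[0,0,0.5],"dr":[0,0,0]},
    {"gripper":40,"delta_pos":[0,0,0.4],"dr":[0,0,0]},
    {"gripper":40,"delta_pos":[0,0,0.3],"dr":[0,0,0]}
  ]
}}

```text
t: 11.63
ee_pos: [561.6, -27.0, 13.5]
orientation: [-0.041, 1.57, 0.041]
ft_force: [-1.0, 0.4, 0.9]
width: 35.3
```

```bash
python3 c.py pics/p8.png; python3 - <<'E'
from prof import *
for n in('scene','side'):
    d=dict(np.load(f'last_{n}.npz')); edge(d,48,np.linspace(-56,-30,25),np.arange(15,65,.5),2,n+' front')
E
```

```text
11.6333 [561.6 -27.   13.5] [-1.   0.4  0.9]
scene top rect [635.  -34.2] [129.4  94.2] 2.4980502128601074
  furthest/rear rel. door approx 35.1 -94.3 lat -62.2 32.1
   [[566.6, 6.2], [695.3, 14.3], [701.2, -77.8], [578.9, -82.8]] len [129.   92.3 122.4  89.9] ang-yaw [ 0.011  0.011 -0.011  0.085]
side top rect [633.8 -52.4] [131.1  58.4] 5.548689842224121
  furthest/rear rel. door approx 32.8 -96.9 lat -60.8 -0.8
   [[697.7, -75.6], [562.4, -80.9], [400.4, -335.3], [695.4, -5.7]] len [135.4 301.6 442.3  70. ] ang-yaw [-0.013 -0.619 -0.782 -0.019]
scene front mean profile [204, 210, 213, 214, 214, 215, 214, 210, 193, 162, 127, 104, 95, 91, 89, 90, 91, 92, 94, 95, 97, 99, 100, 101, 102]
   sign 1 peak f 16.5 grad 2.3 median per line 17.0 slope -1.398
   sign -1 peak f 33.5 grad -17.5 median per line 33.5 slope -0.016
side front mean profile [192, 197, 201, 202, 200, 201, 204, 199, 179, 150, 128, 118, 115, 114, 113, 113, 114, 115, 116, 117, 117, 118, 118, 117, 117]
   sign 1 peak f 17.0 grad 2.3 median per line 17.0 slope -0.454
   sign -1 peak f 32.0 grad -14.5 median per line 32.0 slope 0.029
```

Overhang is now 34–35 mm. A last 5.5 mm, then back off straight and lift away.

Request:
{"op": "apply_moves", "data": {
  "increments": [
    {"gripper":40,"delta_pos":[0,0,0.2],"dr":[0,0,0]},
    {"gripper":40,"delta_pos":[0,0,0.2],"dr":[0,0,0]},
    {"gripper":40,"delta_pos":[0,0,0.15],"dr":[0,0,0]},
    {"gripper":40,"delta_pos":[0,0,0],"dr":[0,0,0]},
    {"gripper":40,"delta_pos":[0,0,-0.3],"dr":[0,0,0]}
  ]
}}

```text
t: 12.15
ee_pos: [564.3, -27.0, 13.6]
orientation: [-0.041, 1.569, 0.041]
ft_force: [0.1, 0.5, 1.1]
width: 34.8
```

Request:
{"op": "apply_moves", "data": {
  "increments": [
    {"gripper":40,"delta_pos":[0,0,-1],"dr":[0,0,0]},
    {"gripper":40,"delta_pos":[0,0,-1.5],"dr":[0,0,0]},
    {"gripper":40,"delta_pos":[-2,0,0],"dr":[0,0,0]},
    {"gripper":40,"delta_pos":[-3,0,0],"dr":[0,0,0]},
    {"gripper":40,"delta_pos":[-3,0,0],"dr":[0,0,0]}
  ]
}}

```text
t: 12.57
ee_pos: [536.2, -28.2, 93.4]
orientation: [-0.041, 1.574, 0.041]
ft_force: [1.3, -0.1, 0.5]
width: 35.2
```

Request:
{"op": "apply_moves", "data": {
  "increments": [
    {"gripper":40,"delta_pos":[-3,0,0],"dr":[0,0,0]},
    {"gripper":40,"delta_pos":[-3,0,-2],"dr":[0,0,0]},
    {"gripper":40,"delta_pos":[-3,0,-3],"dr":[0,0,0]},
    {"gripper":40,"delta_pos":[0,0,-3],"dr":[0,0,0]},
    {"gripper":40,"delta_pos":[0,0,-3],"dr":[0,0,0]}
  ]
}}

```text
t: 12.98
ee_pos: [428.3, -34.1, 184.3]
orientation: [-0.042, 1.567, 0.041]
ft_force: [-0.1, -0.5, -0.2]
width: 34.7
```

```bash
python3 c.py pics/p9.png; python3 - <<'E'
from prof import *
for n in('scene','side'):
    d=dict(np.load(f'last_{n}.npz')); edge(d,48,np.linspace(-52,18,40),np.arange(15,65,.5),2,n+' front')
    for a,b in((-220,-110),(70,220)): edge(d,40,np.linspace(a,b,60),np.arange(-20,8,.5),2,f'{n} door {a}')
E
```

```text
12.9833 [428.3 -34.1 184.3] [-0.1 -0.5 -0.2]
scene top rect [640.5 -34.6] [128.2  93.7] 2.9271240234375
  furthest/rear rel. door approx 39.8 -88.4 lat -62.3 31.4
   [[576.7, 7.1], [701.4, 14.3], [707.0, -77.4], [579.9, -82.8]] len [124.9  91.8 127.2  90. ] ang-yaw [ 0.006  0.008 -0.009 -0.016]
side top rect [637.3 -33.5] [130.   93.7] 3.2997751235961914
  furthest/rear rel. door approx 37.7 -92.5 lat -60.8 32.8
   [[703.9, -75.9], [576.9, -79.9], [570.3, 7.9], [697.8, 15.3]] len [127.1  88.1 127.7  91.5] ang-yaw [-0.021  0.023  0.006  0.015]
scene front mean profile [193, 193, 197, 205, 212, 216, 216, 216, 217, 217, 209, 184, 144, 112, 98, 96, 96, 96, 95, 96, 97, 98, 99, 100, 100]
   sign 1 peak f 20.5 grad 4.0 median per line 21.0 slope -0.125
   sign -1 peak f 38.5 grad -19.7 median per line 38.5 slope -0.005
scene door -220 mean profile [55, 55, 54, 54, 56, 57, 57, 56, 54, 51, 45, 41, 45, 53]
   sign 1 peak f 5.5 grad 4.1 median per line 5.5 slope -0.011
   sign -1 peak f -0.5 grad -2.8 median per line -0.5 slope -0.002
scene door 70 mean profile [57, 57, 57, 56, 55, 55, 55, 54, 
[... 171 characters left out ...]
file [182, 185, 188, 194, 201, 204, 205, 206, 207, 204, 189, 162, 135, 119, 113, 113, 113, 114, 115, 115, 116, 116, 117, 116, 116]
   sign 1 peak f 21.0 grad 3.2 median per line 21.5 slope -0.186
   sign -1 peak f 37.0 grad -14.2 median per line 37.0 slope -0.007
side door -220 mean profile [68, 66, 64, 64, 66, 68, 68, 68, 72, 84, 98, 107, 111, 112]
   sign 1 peak f -1.5 grad 7.1 median per line -1.5 slope 0.002
   sign -1 peak f -17.5 grad -0.9 median per line -17.5 slope -0.004
side door 70 mean profile [56, 57, 56, 56, 55, 54, 54, 56, 63, 71, 78, 82, 83, 84]
   sign 1 peak f -3.0 grad 4.1 median per line -3.0 slope -0.007
   sign -1 peak f -14.0 grad -0.4 median per line -12.0 slope 0.026
```

View pics/p9.png

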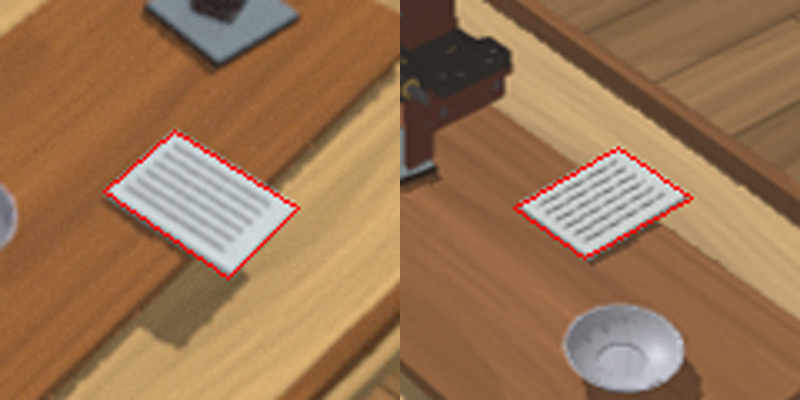

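Both views show the case flat and square, overhanging 39.8 mm (scene) and 39.2 mm (side). The gripper is clear. Let it settle and hand in.

Request:
{"op": "apply_moves", "data": {
  "increments": [
    {"gripper":40,"delta_pos":[0,0,0],"dr":[0,0,0]},
    {"gripper":40,"delta_pos":[0,0,0],"dr":[0,0,0]},
    {"gripper":40,"delta_pos":[0,0,0],"dr":[0,0,0]},
    {"gripper":40,"delta_pos":[0,0,0],"dr":[0,0,0]},
    {"gripper":40,"delta_pos":[0,0,0],"dr":[0,0,0]}
  ]
}}

```text
t: 13.5
ee_pos: [429.8, -33.9, 182.6]
orientation: [-0.041, 1.571, 0.041]
ft_force: [-0.3, -0.0, -0.2]
width: 35.3
```

```bash
python3 -c "
from h import *
print(ctrl.get_obs()['t'],ctrl.close_job())"
```

```text
the job is handed in; nothing more can be done
13.5 None
```

I pushed the case from behind with two part-open fingertips, never gripping or lifting it. Then I backed the gripper off, raised it clear and handed the job in at 13.5 s.

**Last checks:** the overhang measured 39.8 mm in the scene view and 39.2 mm in the side view, against 40 mm wanted. The case was square to the edge within about 0.02 rad, and it looked flat in both views. The contact force and the case's speed were not measured directly.

**What disagreed:** the height reported for the fingertips was about 30 mm lower than where the cameras showed them. Because of that, the first pass went over the case without touching it. I then set the height from the pictures; stepping down towards the riser never gave a clear contact force. The two cameras also differed by up to 3 mm on absolute positions, so I measured the overhang within each view.

**Other things:** the dish and charger looked undisturbed in the last pictures. I did not measure how far any of the loose things had moved, and the last close-up did not show all of them. The fingers were kept clear of them.

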